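Hang the strainer basket on the draining stand

ROBOT

A 6-joint arm with a two-finger parallel gripper is mounted at the origin on a cart in front of the work surface, level with it; the furniture and walls round the work are solid. World frame = base frame: x ahead of the robot, y to its left, z up, the work surface at z = 0. Lengths are in mm, angles in rad, forces in N, time in s.
With the tool pointing down it reaches from about 350 to 975 mm from the base axis. Payload 7.1 kg.
Tool frame: the origin (TCP) lies midway between the tips of the shut fingers; the grasp point (between the pads) lies 19 mm behind it (ctrl.grasp_offset is the distance from the TCP to the grasp point, in mm); z points along the fingers, y is the line along which they close (so a half turn about z gives the same grasp; the last joint's range is limited). The gripper opens to 88 mm and grips with 3 to 60 N. Pads are 20 mm wide; open, the fingers measure 115 mm over their backs; the gripper's body (75 mm by 178 mm) begins 61 mm behind the grasp point.
Start: joints at [1.33, 0.423, 1.63, -0, 1.089, -0.019], TCP at [137.46, 609.68, 195.175] pointing down, gripper open.
Joint ranges: [-3, 3], [-0.9, 2.11], [0.09, 2.58], [-1.31, 4.45], [0.11, 2.69], [-2.54, 2.54]. Speed limits (rad/s): [2.39, 2.39, 3.01, 3.14, 3.14, 3.14].

INTERFACE

Orientations are given as a rotation vector (axis times angle).
In Python, from workcell import sensors, viewer, ctrl gives the robot as it stands. The module is installed in compiled form; this text tells all that it offers.
- The arm moves only by the shell command python3 -m handwheel 'ROWS'. ROWS is JSON, a list of rows, each a list of 7 numbers: the shift along the tool's x, y, z in mm, then the turn, a rotation vector about the tool's x, y, z in rad, then the closure, from 0 (fully open) to 1 (shut). In form: [[x, y, z, rx, ry, rz, jaw], ...]. A call has 1 to 10 rows; each row shifts and turns the commanded pose from where the row before left it, along the tool's axes as they then stand; what a row does not reach is not made up. A row lasts 1/8 s, in which the tool goes at most 62.5 mm and 10.7 degrees, less where a joint would pass 70% of its speed; a pose out of reach is approached as far as the arm can. A call is refused whole if a number of a shift passes 62.5 or a number of a turn 0.188, either way. A call with a gripper value outside its range is refused whole. The fingers move at their own pace and stop on an object; the grip force is fixed at half the most. Time passes only in rows, so rows that do not move let the fingers close. It gives the time, the measured TCP pose, the force, the opening and the grip force at its end, in the units of the state.
- sensors.get_obs(): the state, without advancing time (a new reading comes with each control period).
- viewer.get_image(name): name is "side" or "top" or "wrist"; returns a dict with "frame" (384x512x3 uint8, blue, green, red), "fov_y" (degrees; the focal length in pixels is half the picture's height over the tangent of half this angle, whatever the lens; pixels are square), "cx", "cy" (the principal point, pixels), "distortion" ([k1, k2, p1, p2, k3] as OpenCV has them; the pictures are not rectified), "R" (3x3) and "t" (3): a world point X has camera coordinates R X + t. Camera axes: x right, y down, z forward; pixel columns grow to the right and rows downward; lengths in mm; the calibration is good to about 2 mm. A picture is of the moment at which its call begins. There is no depth.
- ctrl.close_job(): hands the job in; it is judged then, once.
The state is a dict: "t": time; "qpos": joint angles; "qvel": joint speeds; "joint_torque": joint torques, N m; "ee_pos": TCP position; "orientation": TCP orientation; "ft_force": force on the tool from outside, world axes, zero at the start; "moment": the same for the moment, N m; "width": finger opening in mm; "grasp_force": force on a finger pad.
Only numpy, scipy, OpenCV 4.12 (cv2) and the standard library are available. Lean on these libraries where they do the work, as an engineer would, in place of code of your own. Each camera call takes 0.05 s, during which the arm holds its last target. There are 200 camera calls.

TASK

Hang the steel strainer basket on the draining stand to drip: bring its cross-bar sideways into the open mouths of the two hooks, press it back gently against the spring keepers until it is fully home against the back of the mouths, then lower it into the throats so that it hangs free, and let go. Feel for the back of the mouths, as nobody has measured how far back the hooks are clamped, and do not force them. Leave the other things on the worktop where they are.

Things in the scene. Friction and masses are not known exactly. Their poses are not given: they have to be found in the camera images.
- basket: Loose steel strainer basket, 0.22 to 0.45 kg, upright. Origin: centre of its underside; z up; y along its cross-bar; same both ways round. Cup 68 mm across, 55 high. Two flat straps at y = +-36 mm (14 wide in x, 4 thick) rise to a round cross-bar along y, 10 mm thick, axis 110 mm over the underside, with round end knobs 16 mm across from |y| = 62 to 72 mm.
- grip (a point): Middle of the basket's black upright grip plate, 133 mm over the underside. The plate stands on the middle of the cross-bar: 14 mm thick (basket's x), 46 long (y), from 115 to 151 mm over the underside. Pinch it from above across its 14 mm.
- bar (a point): Middle of the basket's cross-bar, on its axis, 110 mm above the basket's underside.
- stand: Fixed draining stand with two C hooks. Origin on the worktop under the foremost place of the throats; x from its open front to its back, z up. Drip tray x -65 to +95, y +-75, 14 mm high. Posts 10 mm wide at x = +80, y = +-52 mm; from each an arm runs forward to x = -17, top at 154 mm. On the arms stands one carriage with both hooks. Pressing the basket on the stand with over 25 N (60 N while seating in the throats) is forcing it.
- seat_front (a point): On the stand, 165 mm over its origin: where the bar's middle hangs if the hooks are clamped fully forward. They are clamped 0 to 28 mm further back (stand's +x), same height; not reported: find by touch or sight. Throat behind the lip: 14 mm wide in x, floor 160 mm over the worktop. The jaw covers it, so the bar cannot drop in from above.
- mouth_front (a point): On the stand, 182 mm over its origin: mid-height of the level mouths (open to the stand's -x) above the throats, hooks fully forward. Mouth 16 mm high: lip 10 mm thick, rounded top at 174 mm; upper jaw from 190 to 197 mm, reaching 23.5 mm forward of the throat's middle. Back wall 7 mm behind the throat's middle: touching it, the bar may go straight down, or up to 4 mm forward of there.
- hook_l (a point): On the stand, y = +52 mm, 182 mm high: keeper line of the left hook, hooks fully forward. Hooks are 10 mm thick in y, so the bar's knobs pass just outside and its straps inside (4 mm play). Each mouth has a round spring keeper pointing forward, tip 11 mm forward of the throat's middle; pressed back 18 mm it is flush with the back wall. Once the bar has dropped, it springs out over it.
- hook_r (a point): The same for the right hook, y = -52 mm. Both keepers together resist with about 3 N at first and 8 N when flush with the back wall; there the bar meets a hard stop and the force climbs steeply: fully home is felt as more than 10 N.
- spice_jar_3: Bystander: spice jar with black cap, 41 mm across, 90 tall mm. Origin at the centre of its underside. Not to be moved.
- peeler_1: Bystander: vegetable peeler lying flat, 170x25x18 mm. Origin at the centre of its underside. Not to be moved.
- mug_1: Bystander: plain white mug, 83 across, 93 tall mm. Origin at the centre of its underside. Not to be moved.
- jar_1: Bystander: glass jar with metal lid, 71 across, 110 tall mm. Origin at the centre of its underside. Not to be moved.
- tin_1: Bystander: small food tin, 58 across, 72 tall mm. Origin at the centre of its underside. Not to be moved.
- glass_1: Bystander: drinking glass, 80 across, 91 tall mm. Origin at the centre of its underside. Not to be moved.
- bottle_2: Bystander: squeeze bottle with orange cap, 49x81x226 mm. Origin at the centre of its underside. Not to be moved.

How it is judged:
By the outcome, as a careful person would: the job done as asked, in the order asked, and still so for the second after the job is handed in, with the robot touching nothing.
It also fails if it takes over 64 s, if anything falls off the work surface, if the arm or the gripper's body presses on something with over 40 N, if the wrist force passes 120 N, or if a joint passes its speed limit or range.

## Working session

There is one attempt and no reset: what is moved stays moved. The work goes in short steps, Python scripts to look and compute and a shell command to move; the robot and the scene stay as the last step left them, time stands still between calls to the robot, and variables do not carry over. Pictures are saved under pics/ and viewed, at most 10 in all, crops included, and the job is handed in when it is done.

```bash
mkdir -p pics; cat > h.py <<'E'
import numpy as np, cv2, pickle
from workcell import sensors, viewer, ctrl
def snap(n,fn):
    im=viewer.get_image(n); cv2.imwrite(f'pics/{fn}.png',im['frame']); pickle.dump(im,open(f'pics/{fn}.pkl','wb')); return im
def load(fn): return pickle.load(open(f'pics/{fn}.pkl','rb'))
def K(im):
    h=im['frame'].shape[0]; f=h/2/np.tan(np.radians(im['fov_y'])/2)
    return np.array([[f,0,im['cx']],[0,f,im['cy']],[0,0,1]])
def ray(im,p):
    u=cv2.undistortPoints(np.array([[p]],float),K(im),np.array(im['distortion'],float))[0,0]
    R=np.array(im['R']);t=np.array(im['t']); return -R.T@t, R.T@np.array([u[0],u[1],1])
def onz(im,p,z):
    c,d=ray(im,p); return c+d*(z-c[2])/d[2]
def tri(im1,p1,im2,p2):
    c1,d1=ray(im1,p1);c2,d2=ray(im2,p2)
    s=np.linalg.lstsq(np.c_[d1,-d2],c2-c1,rcond=None)[0]
    a=c1+d1*s[0];b=c2+d2*s[1]; return (a+b)/2,np.linalg.norm(a-b)
def proj(im,X):
    R=np.array(im['R']);return cv2.projectPoints(np.array(X,float).reshape(-1,3),cv2.Rodrigues(R)[0],np.array(im['t'],float),K(im),np.array(im['distortion'],float))[0][:,0]
E
python3 - <<'E'
from h import *
a=[snap(n,n+'0') for n in ('top','side','wrist')]
for i in a: print(i['fov_y'],-np.array(i['R']).T@i['t'])
o=sensors.get_obs();print(o)
E
```

```text
54.007227967168085 [ 394.27028466   32.37047684 1353.05012678]
56.98020312128796 [ 487.62120048 1044.83021672  743.28583299]
60.70287854768912 [ 69.95380542 624.67896154 383.69871051]
{'t': 0.15, 'qpos': array([ 1.32998589e+00,  4.23636340e-01,  1.63048486e+00, -6.39345292e-06,
        1.08858920e+00, -1.89770825e-02]), 'qvel': array([ 0.00129445, -0.00249223, -0.00307939, -0.00131725, -0.00017265,
        0.00142041]), 'joint_torque': array([ 2.52214686e-04, -5.44983959e+01, -2.73919237e+01,  6.43679593e-02,
        2.04785890e-02, -6.97430346e-05]), 'ee_pos': array([137.36823362, 609.26123916, 194.60999727]), 'orientation': array([-3.47720890e-01, -3.12214945e+00,  1.74203863e-03]), 'ft_force': array([-0.44040994, -0.17218204, -0.41177693]), 'moment': array([ 0.03911813,  0.03523312, -0.01171463]), 'grasp_force': 0.0, 'width': 87.90684134285362}
```

View pics/top0.png

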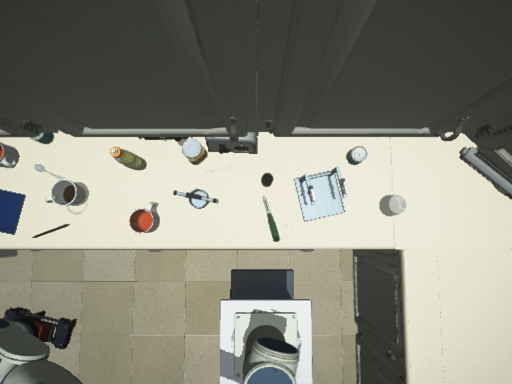

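View pics/side0.png

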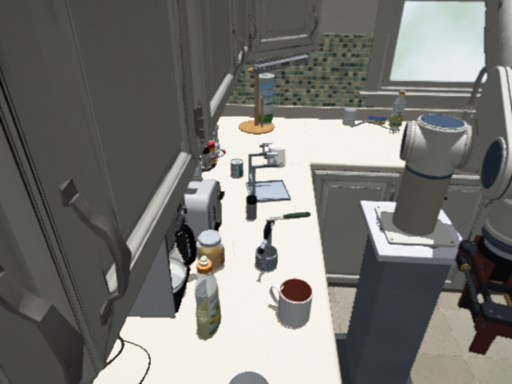

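The top view shows the basket near (198,198) and the stand near (320,195) with its posts at the upper right. The side view shows the basket at (266,255) and the stand at (265,175). I'll zoom in on both.

```bash
python3 - <<'E'
from h import *
a=load('top0')['frame'][160:240,165:355]; b=load('side0')['frame'][130:280,225:325]
a=cv2.resize(a,None,fx=4.2,fy=4.2,interpolation=cv2.INTER_CUBIC)
cv2.imwrite('pics/c1.png',a)
b=cv2.resize(b,None,fx=4,fy=4,interpolation=cv2.INTER_CUBIC);cv2.imwrite('pics/c2.png',b)
im=load('top0')
for n,p in dict(bas=(198,198),barL=(175,193),barR=(215,200)).items(): print(n,onz(im,p,110))
for p in [(295,179),(340,168),(346,213),(303,221)]: print('tray',onz(im,p,14))
E
```

```text
bas [498.72329452 224.26406492 110.        ]
barL [515.4930299  300.89565811 110.        ]
barR [491.98764395 167.87093322 110.        ]
tray [ 574.49754759 -107.76192203   14.        ]
tray [ 614.12875516 -270.24225513   14.        ]
tray [ 452.39243891 -287.27793946   14.        ]
tray [ 424.40699729 -134.11019386   14.        ]
```

View pics/c1.png

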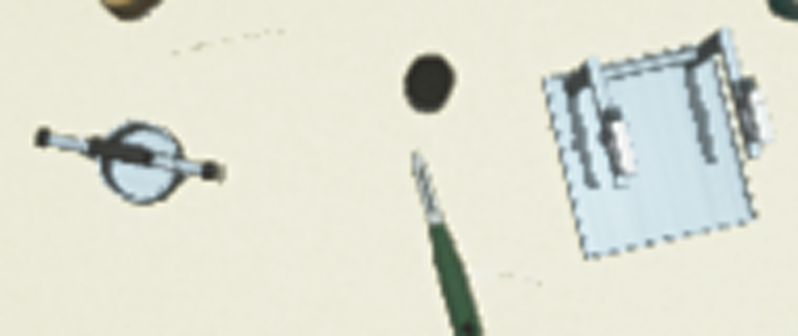

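View pics/c2.png

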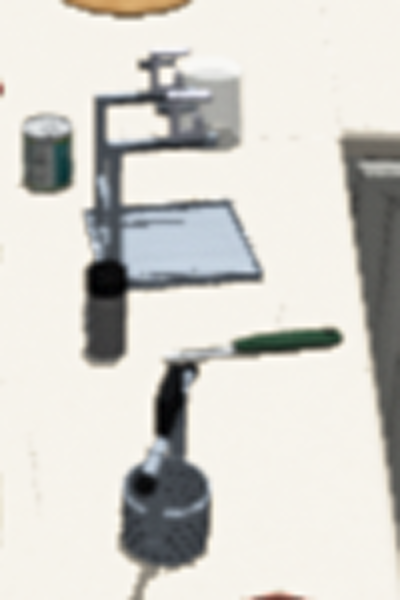

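The first crop gives tray corners at BL (545,78), FL (590,258) and FR (755,215), and bar knobs at (42,137) and (213,172). The plate is around (120,151). The second crop shows the hooks carrying forward from the posts, open towards the robot.

```bash
python3 - <<'E'
from h import *
im=load('top0'); f=lambda u,v:(165+(u+.5)/4.2-.5,160+(v+.5)/4.2-.5)
BL,FL,FR=[onz(im,f(*p),14) for p in [(545,78),(590,258),(755,215)]]
print(BL,FL,FR,np.linalg.norm(BL-FL),np.linalg.norm(FR-FL))
ax=(BL-FL)[:2];ay=(FL-FR)[:2]
print('yaw',np.degrees(np.arctan2(ax[1],ax[0])),np.degrees(np.arctan2(-ay[0],ay[1])))
th=np.arctan2(ax[1]+ay[1],ax[0]+ay[0]) if 0 else (np.arctan2(ax[1],ax[0])+np.arctan2(-ay[0],ay[1]))/2
X=np.array([np.cos(th),np.sin(th)]);print('origin',(FL+FR)[:2]/2+65*X,'yaw',np.degrees(th))
kl,kr=[onz(im,f(*p),110) for p in [(42,137),(213,172)]]
print(kl,kr,(kl+kr)/2,np.linalg.norm(kl-kr),np.degrees(np.arctan2(-(kl-kr)[0],(kl-kr)[1])))
print('jar',onz(im,f(430,83),90),'plate',onz(im,f(120,151),151), 'cup', onz(im,f(142,162),55))
o=sensors.get_obs();from scipy.spatial.transform import Rotation as R
print(R.from_rotvec(o['orientation']).as_matrix().round(3))
E
```

```text
[ 577.43002131 -105.58105274   14.        ] [ 424.22423349 -141.52893466   14.        ] [ 460.17758112 -281.7372221    14.        ] 157.3666535110555 144.7446270981075
yaw 13.20488773408636 14.38235498381114
origin [ 505.32636122 -196.13543119] yaw 13.79362135894875
[518.03535165 302.21737004 110.        ] [490.09044345 166.74850284 110.        ] [504.06289755 234.48293644 110.        ] 138.32111868896442 -11.655647642230312
jar [563.14567159  -5.11654001  90.        ] plate [503.11212652 233.4797624  151.        ] cup [502.68166824 231.26143928  55.        ]
[[-0.975  0.22  -0.   ]
 [ 0.22   0.975 -0.001]
 [ 0.    -0.001 -1.   ]]
```

View pics/wrist0.png

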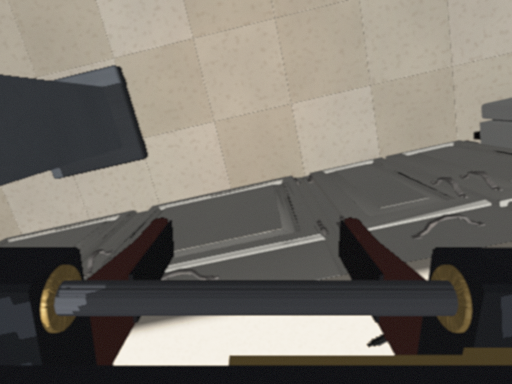

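The wrist view shows only the fingers and the floor, so nothing useful. The basket is at about (503.5, 233.5) with yaw −11.7°, and the stand is at about (505, −196) with yaw +13.8°. Next I rise while turning the tool.

```bash
python3 -m handwheel '[[0,0,-13,0,0,0.173,0],[0,0,-13,0,0,0.173,0],[0,0,-13,0,0,0.173,0],[0,0,-13,0,0,0.173,0],[0,0,-13,0,0,0.173,0],[0,0,-13,0,0,0.173,0],[0,0,-13,0,0,0.173,0],[0,0,-13,0,0,0.173,0],[0,0,-13,0,0,0.173,0]]'
cat >> h.py <<'E'
from scipy.spatial.transform import Rotation as Rot
def goto(x,y,z,ang=None):
    o=sensors.get_obs();M=Rot.from_rotvec(o['orientation']).as_matrix()
    cur=np.degrees(np.arctan2(M[1,1],M[0,1]));d=M.T@(np.array([x,y,z])-o['ee_pos'])
    print('t',round(o['t'],2),'pos',o['ee_pos'].round(1),'yang',round(cur,2),'tilt',M[2].round(3),'need tool',d.round(1),'rz',None if ang is None else round(np.radians(cur-ang),4),'F',o['ft_force'].round(1),'w',round(o['width'],1),'gf',round(o['grasp_force'],1))
E
python3 -c "
from h import *
goto(503.5,233.5,300,-11.7)"
```

```text
t: 1.27
ee_pos: [137.4, 609.4, 312.3]
orientation: [2.445, 1.972, -0.001]
ft_force: [-0.3, 0.2, 0.5]
width: 87.9
grasp_force: 0.0
t 1.27 pos [137.4 609.4 312.3] yang -12.24 tilt [-0.001 -0.    -1.   ] need tool [-289.7  437.5   12.5] rz -0.0095 F [-0.3  0.2  0.5] w 87.9 gf 0.0
```

```bash
python3 -m handwheel '[[-29,43.7,0,0,0,0,0],[-29,43.7,0,0,0,0,0],[-29,43.7,0,0,0,0,0],[-29,43.7,0,0,0,0,0],[-29,43.7,0,0,0,0,0],[-29,43.7,0,0,0,0,0],[-29,43.7,0,0,0,0,0],[-29,43.7,0,0,0,0,0],[-29,43.7,0,0,0,0,0],[-29,43.7,0,0,0,0,0]]'
python3 -c "
from h import *
goto(503.5,233.5,300,-11.7)
im=snap('wrist','w1');snap('side','s1');snap('top','t1')
x=np.array([.979,-.203,0]);y=np.array([.203,.979,0]);c=np.array([503.5,233.5,0])
print(proj(im,[c+y*72+[0,0,110],c-y*72+[0,0,110],c+[0,0,151],c+y*23+[0,0,151],c-y*23+[0,0,151]]).round(1))"
```

```text
t: 2.52
ee_pos: [506.1, 234.3, 312.1]
orientation: [-2.44, -1.979, 0.0]
ft_force: [-0.6, 0.4, -0.0]
width: 88.1
grasp_force: 0.0
t 2.52 pos [506.1 234.3 312.1] yang -11.92 tilt [-0. -0. -1.] need tool [-1.3 -2.4 12.1] rz -0.0039 F [-0.6  0.4 -0. ] w 88.1 gf 0.0
[[254.5 102.8]
 [255.3 220.7]
 [254.8 171. ]
 [254.7 149.9]
 [254.9 191.5]]
```

View pics/w1.png

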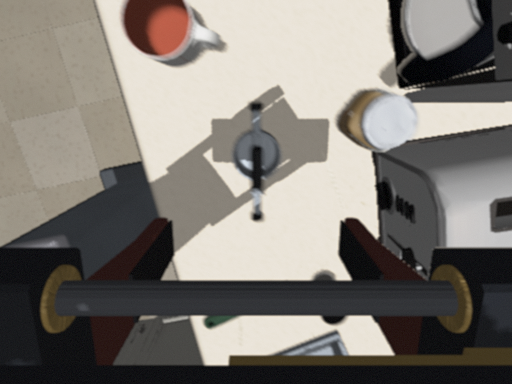

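The wrist picture shows the knobs at (256,102) and (257,218), with the plate spanning (257,148)–(257,190). That is 1–2 px from my prediction, so the estimate holds. I'll go down and grip.

```bash
python3 -m handwheel '[[-1.4,-0.5,50,0,0,0,0],[0,0,50,0,0,0,0],[0,0,50,0,0,0,0],[0,0,30,0,0,0,0],[0,0,14,0,0,0,0],[0,0,0,0,0,0,0]]'
python3 -m handwheel '[[0,0,0,0,0,0,1],[0,0,0,0,0,0,1],[0,0,0,0,0,0,1],[0,0,0,0,0,0,1],[0,0,0,0,0,0,1],[0,0,0,0,0,0,1],[0,0,0,0,0,0,1],[0,0,0,0,0,0,1]]'
python3 -c "
from h import *
goto(503.5,233.5,118,-11.7)"
```

```text
t: 3.42
ee_pos: [503.7, 234.9, 117.8]
orientation: [-2.439, -1.98, 0.002]
ft_force: [-0.1, 0.3, 0.7]
width: 87.9
grasp_force: 0.0
t: 4.42
ee_pos: [504.3, 234.4, 118.1]
orientation: [-2.44, -1.979, 0.0]
ft_force: [-0.7, 0.6, 0.3]
width: 13.1
grasp_force: 30.0
t 4.42 pos [504.3 234.4 118.1] yang -11.92 tilt [-0. -0. -1.] need tool [-1.1 -0.6  0.1] rz -0.0039 F [-0.7  0.6  0.3] w 13.1 gf 30.0
```

```bash
python3 -m handwheel '[[0,0,-15,0,0,0,1],[0,0,-25,0,0,0,1],[0,0,-35,0,0,-0.1,1],[0,0,-30,0,0,-0.1,1],[0,0,-20,0,0,-0.1,1],[0,0,-5,0,0,-0.1,1],[0,0,0,0,0,-0.049,1]]'
python3 -m handwheel '[[-20,-8,0,0,0,0,1],[-40,-17,0,0,0,0,1],[-50,-21,0,0,0,0,1],[-50,-21,0,0,0,0,1],[-50,-21,0,0,0,0,1],[-50,-21,0,0,0,0,1],[-50,-21,0,0,0,0,1],[-50,-21,0,0,0,0,1],[-38,-17,0,0,0,0,1],[-20,-8,0,0,0,0,1]]'
python3 -c "
from h import *
goto(432.5,-214,190,13.8)
snap('wrist','w2');snap('side','s2');im=snap('top','t2')
a=im['frame'][150:240,280:380];cv2.imwrite('pics/c3.png',cv2.resize(a,None,fx=6,fy=6,interpolation=cv2.INTER_CUBIC))
im=load('s2');a=im['frame'][120:220,210:330];cv2.imwrite('pics/c4.png',cv2.resize(a,None,fx=6,fy=6,interpolation=cv2.INTER_CUBIC))
"
```

```text
t: 5.3
ee_pos: [504.5, 234.5, 249.6]
orientation: [1.935, 2.474, 0.002]
ft_force: [-1.1, 0.1, -3.3]
width: 13.5
grasp_force: 30.0
t: 6.55
ee_pos: [431.4, -215.9, 248.4]
orientation: [-1.943, -2.469, 0.001]
ft_force: [-0.5, 0.9, -3.3]
width: 13.5
grasp_force: 30.0
t 6.55 pos [ 431.4 -215.9  248.4] yang 13.61 tilt [-0.    -0.001 -1.   ] need tool [ 1.6  1.5 58.4] rz -0.0034 F [-0.5  0.9 -3.3] w 13.5 gf 30.0
```

View pics/c4.png

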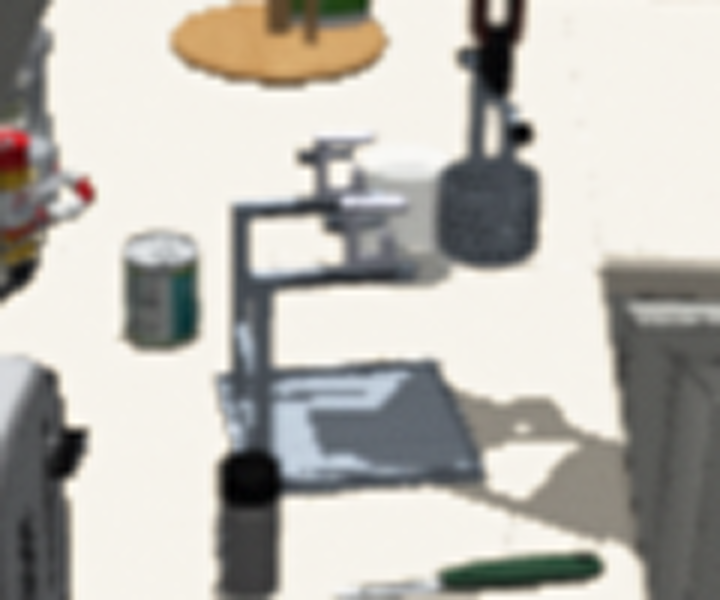

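View pics/w2.png

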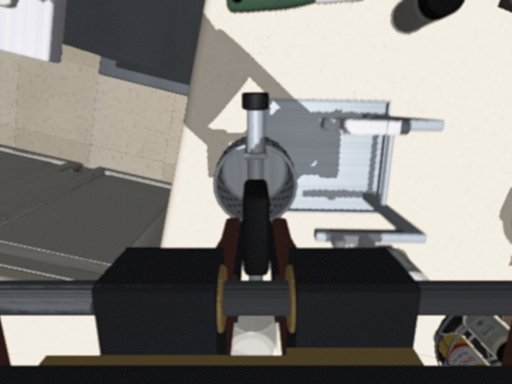

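The side crop (c4) shows the basket held upright in front of the hooks. In the wrist view (w2) the bar's left knob is at (256,98), the left hook arm lies along v≈125 and the right along v≈237. I'll lower to mouth height, still clear in front, and take the close look there.

```bash
python3 -m handwheel '[[1,0,15,0,0,-0.003,1],[0,0,22,0,0,0,1],[0,0,16,0,0,0,1],[0,0,5.3,0,0,0,1],[0,0,0,0,0,0,1]]'
python3 -c "
from h import *
goto(432.5,-214,190.1,13.8)
im=snap('wrist','w3')
a=im['frame'][80:260,170:450];cv2.imwrite('pics/c5.png',cv2.resize(a,None,fx=2.8,fy=2.8,interpolation=cv2.INTER_CUBIC))
"
```

```text
t: 7.32
ee_pos: [433.0, -212.2, 189.6]
orientation: [-1.934, -2.475, 0.0]
ft_force: [0.3, -0.4, -2.6]
width: 13.4
grasp_force: 30.0
t 7.33 pos [ 433.  -212.2  189.6] yang 14.01 tilt [ 0.    -0.001 -1.   ] need tool [-1.6 -0.9 -0.5] rz 0.0037 F [ 0.3 -0.4 -2.6] w 13.4 gf 30.0
```

View pics/c5.png

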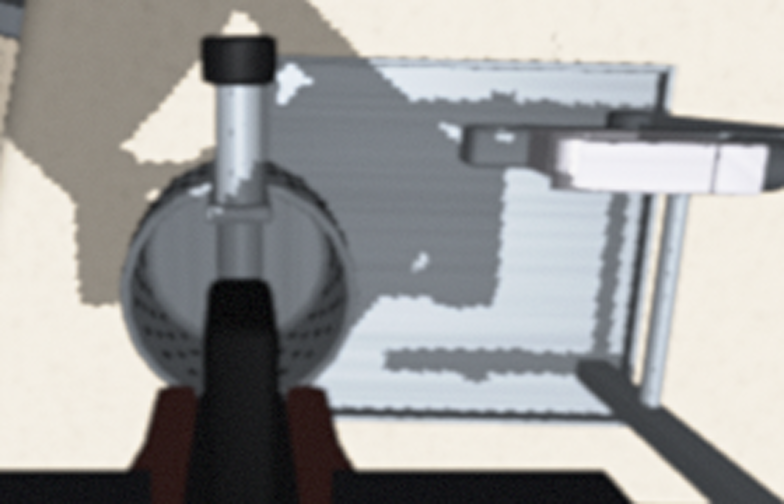

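The crop shows the left jaw top from (563,140) to (775,190), the arm's front end at (462,125)–(462,165), and the bar knob at v 38–82. The tray's rear edge runs from (672,68) to (630,418).

```bash
python3 - <<'E'
from h import *
im=load('w3'); o=sensors.get_obs();M=Rot.from_rotvec(o['orientation']).as_matrix()
f=lambda u,v:(170+(u+.5)/2.8-.5,80+(v+.5)/2.8-.5)
def q(n,u,v,z):
    w=onz(im,f(u,v),z); print(n,'tool',(M.T@(w-o['ee_pos']))[:2].round(1),'world',w[:2].round(1))
q('knob outer',238,40,182);q('knob inner',241,82,182);q('strap',241,208,178)
q('bar left edge',216,120,182);q('bar right edge',268,120,182)
q('jaw top F outer',570,141,197);q('jaw top F inner',570,187,197);q('jaw R outer',712,146,197);q('jaw R inner',712,193,197)
q('arm front outer',464,127,154);q('arm front inner',464,163,154)
q('tray BL',672,68,14);q('tray BR',630,420,14);q('tray left edge',300,58,14);q('tray right edge',335,412,14)
E
```

```text
knob outer tool [75.2 -1.7] world [ 413.5 -139.9]
knob inner tool [66.8 -1.1] world [ 416.1 -147.9]
strap tool [39.9 -1.1] world [ 422.5 -174.1]
bar left edge tool [59.  -6.4] world [ 412.8 -156.7]
bar right edge tool [59.   4.6] world [ 423.5 -154.1]
jaw top F outer tool [55.6 63.2] world [ 481.1 -143.2]
jaw top F inner tool [46.7 64. ] world [ 484.1 -151.7]
jaw R outer tool [54.6 91.1] world [ 508.4 -137.4]
jaw R inner tool [45.4 92.2] world [ 511.8 -146.1]
arm front outer tool [55.9 52.6] world [ 470.8 -145.5]
arm front inner tool [47.3 53.1] world [ 473.3 -153.8]
tray BL tool [ 70.  164.6] world [ 576.1 -104.8]
tray BR tool [-74.3 163.3] world [ 609.8 -245.1]
tray left edge tool [73.9 21.5] world [ 436.3 -135.6]
tray right edge tool [-70.5  38.3] world [ 487.5 -271.6]
```

Measured in the tool frame:
- **Hooks:** they sit about 17 mm back. The keepers should touch at about 71 mm of travel and the back wall at about 89 mm.
- **Corrections:** the basket needs about −3 mm sideways and +0.02 rad of turn.

I'll align, then go forward.

```bash
python3 -m handwheel '[[-1.5,0,-0.2,0,0,0.02,1],[-1.3,6,0,0,0,0,1],[0,12,0,0,0,0,1],[0,12,0,0,0,0,1],[0,10,0,0,0,0,1],[0,5,0,0,0,0,1],[0,0,0,0,0,0,1]]'
python3 -c "
from h import *
goto(432.5,-214,190.1,13.8)
im=snap('wrist','w4')
a=im['frame'][80:260,170:450];cv2.imwrite('pics/c6.png',cv2.resize(a,None,fx=2.8,fy=2.8,interpolation=cv2.INTER_CUBIC))
"
```

```text
t: 8.25
ee_pos: [477.7, -205.0, 189.9]
orientation: [-1.958, -2.456, 0.0]
ft_force: [-0.2, -0.7, -3.6]
width: 13.6
grasp_force: 30.0
t 8.25 pos [ 477.7 -205.   189.9] yang 12.87 tilt [ 0. -0. -1.] need tool [  1.3 -46.1  -0.2] rz -0.0163 F [-0.2 -0.7 -3.6] w 13.6 gf 30.0
```

View pics/c6.png

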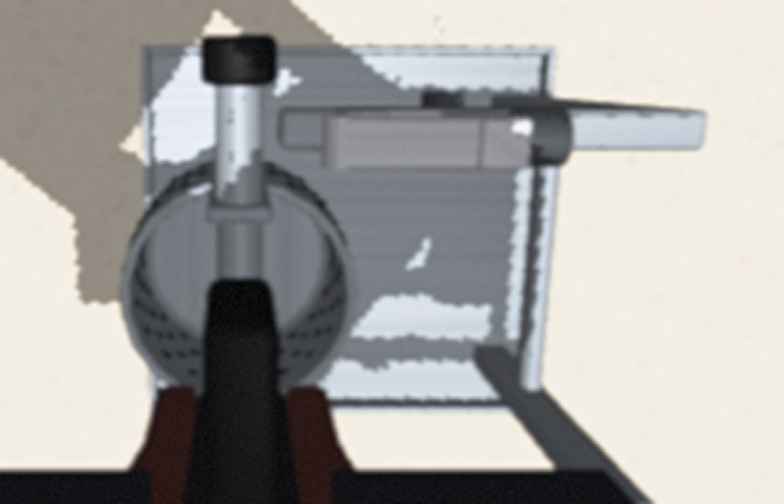

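The bar now sits in front of the jaw: knob inner edge at v=82, jaw at v 113–167, strap at v=205. I'll correct by about −1.2 mm sideways and move up to the keepers.

```bash
python3 -m handwheel '[[-1.2,5,0,0,0,0,1],[0,7,0,0,0,0,1],[0,5,0,0,0,0,1],[0,3,0,0,0,0,1],[0,0,0,0,0,0,1]]'
python3 -m handwheel '[[0,3,0,0,0,0,1],[0,3,0,0,0,0,1],[0,3,0,0,0,0,1],[0,0,0,0,0,0,1]]'
python3 -m handwheel '[[0,3,0,0,0,0,1],[0,3,0,0,0,0,1],[0,0,0,0,0,0,1]]'
```

```text
t: 8.93
ee_pos: [497.5, -201.9, 190.0]
orientation: [-1.959, -2.456, 0.0]
ft_force: [-0.1, -0.4, -3.0]
width: 13.4
grasp_force: 30.0
t: 9.43
ee_pos: [505.6, -200.0, 189.9]
orientation: [-1.958, -2.455, 0.001]
ft_force: [-4.0, -2.0, -1.7]
width: 13.3
grasp_force: 30.1
t: 9.8
ee_pos: [511.6, -198.7, 189.9]
orientation: [-1.958, -2.455, 0.001]
ft_force: [-6.0, -1.6, -0.3]
width: 13.5
grasp_force: 30.1
```

The keepers are engaged at about 6 N, as expected. I'll feel on in small steps.

```bash
python3 -m handwheel '[[0,2,0,0,0,0,1],[0,2,0,0,0,0,1],[0,0,0,0,0,0,1]]'
python3 -m handwheel '[[0,1,0,0,0,0,1],[0,1,0,0,0,0,1],[0,0,0,0,0,0,1]]'
python3 -m handwheel '[[0,1,0,0,0,0,1],[0,0,0,0,0,0,1]]'
```

```text
t: 10.18
ee_pos: [515.2, -197.8, 189.9]
orientation: [-1.958, -2.455, 0.002]
ft_force: [-5.8, -2.5, -0.8]
width: 13.3
grasp_force: 30.2
t: 10.55
ee_pos: [517.0, -197.5, 189.9]
orientation: [-1.958, -2.455, 0.002]
ft_force: [-5.7, -2.2, -1.0]
width: 13.5
grasp_force: 30.2
t: 10.8
ee_pos: [517.9, -197.2, 189.9]
orientation: [-1.958, -2.455, 0.002]
ft_force: [-6.9, -3.0, -1.5]
width: 13.6
grasp_force: 30.2
```

```bash
python3 -m handwheel '[[0,0.7,0,0,0,0,1],[0,0,0,0,0,0,1]]'
python3 -m handwheel '[[0,0.7,0,0,0,0,1],[0,0,0,0,0,0,1]]'
python3 -c "
from h import *
goto(432.5,-214,190.1,13.8);print(sensors.get_obs()['moment'])"
```

```text
t: 11.05
ee_pos: [518.5, -197.1, 189.9]
orientation: [-1.958, -2.455, 0.002]
ft_force: [-7.6, -2.8, 0.6]
width: 13.3
grasp_force: 30.2
t: 11.3
ee_pos: [519.1, -196.9, 189.9]
orientation: [-1.958, -2.455, 0.002]
ft_force: [-7.9, -2.8, 0.8]
width: 13.7
grasp_force: 30.2
t 11.3 pos [ 519.1 -196.9  189.9] yang 12.85 tilt [ 0.    -0.002 -1.   ] need tool [  2.6 -88.2  -0. ] rz -0.0166 F [-7.9 -2.8  0.8] w 13.7 gf 30.2
[-0.62835569  1.51380182 -0.00920653]
```

```bash
python3 -m handwheel '[[0,0.7,0,0,0,0,1],[0,0,0,0,0,0,1]]'
python3 -m handwheel '[[0,0.6,0,0,0,0,1],[0,0,0,0,0,0,1]]'
```

```text
t: 11.55
ee_pos: [519.6, -196.8, 189.9]
orientation: [-1.958, -2.454, 0.003]
ft_force: [-7.6, -3.4, -0.2]
width: 13.1
grasp_force: 30.3
t: 11.8
ee_pos: [519.9, -196.7, 189.9]
orientation: [-1.958, -2.454, 0.003]
ft_force: [-8.3, -2.9, 1.0]
width: 14.0
grasp_force: 30.4
```

```bash
python3 -m handwheel '[[0,0.6,0,0,0,0,1],[0,0,0,0,0,0,1]]'
python3 -m handwheel '[[0,0.6,0,0,0,0,1],[0,0,0,0,0,0,1]]'
```

```text
t: 12.05
ee_pos: [520.4, -196.7, 189.8]
orientation: [-1.957, -2.454, 0.004]
ft_force: [-8.7, -3.5, 1.2]
width: 13.5
grasp_force: 30.5
t: 12.3
ee_pos: [520.9, -196.6, 189.9]
orientation: [-1.957, -2.454, 0.004]
ft_force: [-8.8, -3.3, 1.6]
width: 13.5
grasp_force: 30.7
```

```bash
python3 -m handwheel '[[0,0.6,0,0,0,0,1],[0,0,0,0,0,0,1]]'
python3 -m handwheel '[[0,0.6,0,0,0,0,1],[0,0,0,0,0,0,1]]'
python3 -c "
from h import *
goto(432.5,-214,190.1,13.8);print(sensors.get_obs()['moment'])"
```

```text
t: 12.55
ee_pos: [521.4, -196.5, 189.9]
orientation: [-1.957, -2.454, 0.004]
ft_force: [-9.3, -4.3, 1.5]
width: 13.5
grasp_force: 30.8
t: 12.8
ee_pos: [522.0, -196.4, 189.9]
orientation: [-1.957, -2.454, 0.004]
ft_force: [-9.8, -3.5, 1.8]
width: 13.7
grasp_force: 31.0
t 12.8 pos [ 522.  -196.4  189.9] yang 12.85 tilt [ 0.    -0.004 -1.   ] need tool [  2.7 -91.2   0.1] rz -0.0166 F [-9.8 -3.5  1.8] w 13.7 gf 31.0
[-0.8860655   2.07877204 -0.01450238]
```

```bash
python3 - <<'E'
from h import *
n=snap('wrist','w5')
for k in ('w3','w4','w5'):
    g=load(k)['frame'].max(2)
    for sl in (slice(93,110),):
        m=(g[sl,230:280]<60); m=cv2.morphologyEx(m.astype(np.uint8),cv2.MORPH_OPEN,np.ones((3,3)))
        l,_,st,c=cv2.connectedComponentsWithStats(m); print(k,[(s.tolist(),cc.round(2).tolist()) for s,cc in zip(st[1:],c[1:]) if s[4]>60])
    # grip plate top end and cup rim left edge
    print([int(x) for x in g[140:230:6,256]], g[170,205:230].tolist())
E
```

```text
w3 [([12, 0, 27, 17, 377], [25.05, 8.29])]
[232, 137, 120, 110, 130, 132, 130, 7, 13, 11, 27, 28, 27, 27, 23] [149, 148, 147, 146, 149, 148, 148, 147, 147, 140, 124, 120, 123, 117, 92, 63, 68, 91, 105, 116, 124, 128, 129, 129, 128]
w4 [([13, 0, 26, 17, 391], [25.27, 8.06])]
[143, 130, 122, 110, 130, 132, 131, 7, 13, 12, 24, 26, 29, 24, 23] [148, 147, 148, 146, 148, 146, 147, 149, 148, 139, 123, 119, 125, 115, 91, 63, 72, 93, 105, 116, 123, 129, 129, 128, 127]
w5 [([8, 0, 26, 17, 425], [20.35, 7.88])]
[114, 104, 90, 105, 104, 104, 104, 9, 14, 14, 24, 26, 27, 25, 21] [115, 141, 141, 118, 98, 94, 105, 118, 128, 132, 130, 137, 156, 189, 217, 228, 232, 227, 188, 144, 129, 128, 129, 129, 131]
```

The knob lags the tool by about 2.7 mm, so the basket is pitching slightly in the grip. I'll press on and track both force and the bar's true advance.

```bash
cat > k.py <<'E'
from h import *
n=snap('wrist','wk');g=n['frame'].max(2);m=(g[93:110,225:285]<60).astype(np.uint8);m=cv2.morphologyEx(m,cv2.MORPH_OPEN,np.ones((3,3)))
_,_,st,c=cv2.connectedComponentsWithStats(m);i=1+np.argmax(st[1:,4]);u=225+c[i][0]
o=sensors.get_obs();Y=np.array([np.cos(np.radians(12.87)),np.sin(np.radians(12.87))])
s=o['ee_pos'][:2]@Y;lag=(255.27-u)/1.79
print('Fy',round(o['ft_force'][:2]@Y,1),'Fz',round(o['ft_force'][2],1),'tool s',round(s,2),'lag',round(lag,2),'bar s',round(s-lag,2),'z',o['ee_pos'][2].round(1))
E
python3 k.py
python3 -m handwheel '[[0,0.8,0,0,0,0,1],[0,0,0,0,0,0,1]]' >/dev/null; python3 k.py
python3 -m handwheel '[[0,0.8,0,0,0,0,1],[0,0,0,0,0,0,1]]' >/dev/null; python3 k.py
```

```text
Fy -10.6 Fz 1.7 tool s 465.14 lag 2.76 bar s 462.37 z 189.9
Fy -9.9 Fz 1.6 tool s 466.07 lag 3.59 bar s 462.48 z 190.0
Fy -9.4 Fz 2.9 tool s 466.79 lag 4.35 bar s 462.44 z 190.0
```

The bar has stopped at s≈462.4 while the tool goes on. It passed 10 N, more than the keepers' 8 N, so it is home. I'll ease 0.6 mm and lower while feeling.

```bash
python3 -m handwheel '[[0,-0.6,0,0,0,0,1],[0,0,2,0,0,0,1],[0,0,2,0,0,0,1],[0,0,0,0,0,0,1]]'>/dev/null; python3 k.py
python3 -m handwheel '[[0,0,2,0,0,0,1],[0,0,2,0,0,0,1],[0,0,0,0,0,0,1]]'>/dev/null; python3 k.py
python3 -c "
from h import *
print(sensors.get_obs()['ft_force'])"
```

```text
Fy -8.2 Fz -5.8 tool s 466.02 lag 4.03 bar s 461.99 z 184.8
Fy -6.5 Fz -4.6 tool s 466.18 lag 3.73 bar s 462.45 z 180.9
[-6.52302807 -0.54578853 -4.59721511]
```

```bash
python3 -m handwheel '[[0,0,2,0,0,0,1],[0,0,2,0,0,0,1],[0,0,0,0,0,0,1]]'>/dev/null; python3 k.py
python3 -m handwheel '[[0,0,1.5,0,0,0,1],[0,0,1.5,0,0,0,1],[0,0,0,0,0,0,1]]'>/dev/null; python3 k.py
```

```text
Fy -8.2 Fz 0.2 tool s 466.5 lag 4.16 bar s 462.35 z 177.7
Fy -8.4 Fz 2.4 tool s 466.61 lag 4.19 bar s 462.42 z 175.0
```

```bash
python3 -m handwheel '[[0,0,1,0,0,0,1],[0,0,0,0,0,0,1]]'>/dev/null; python3 k.py
python3 -m handwheel '[[0,0,1,0,0,0,1],[0,0,0,0,0,0,1]]'>/dev/null; python3 k.py
```

```text
Fy -9.0 Fz 7.0 tool s 466.75 lag 4.18 bar s 462.57 z 174.5
Fy -8.8 Fz 10.1 tool s 467.01 lag 4.6 bar s 462.41 z 173.9
```

```bash
python3 -m handwheel '[[0,-1,0,0,0,0,1],[0,-1,0,0,0,0,1],[0,0,0,0,0,0,1]]'>/dev/null; python3 k.py
```

```text
Fy -4.7 Fz 7.4 tool s 466.2 lag 3.63 bar s 462.57 z 174.0
```

```bash
python3 -m handwheel '[[0,-1,0,0,0,0,1],[0,-0.7,0,0,0,0,1],[0,0,0,0,0,0,1]]'>/dev/null; python3 k.py
```

```text
Fy -1.0 Fz 5.3 tool s 465.59 lag 3.32 bar s 462.27 z 174.1
```

The wall contact is released and vertical support stays hard, so it's probably on the throat floor. I'll ease the down-pressure and pull gently forward: the lip should stop the bar, which both proves the seat and takes out the pitch.

```bash
python3 -m handwheel '[[0,0,-0.6,0,0,0,1],[0,-1.5,0,0,0,0,1],[0,-1.5,0,0,0,0,1],[0,0,0,0,0,0,1]]'>/dev/null; python3 k.py
python3 -m handwheel '[[0,-1.2,0,0,0,0,1],[0,-1.2,0,0,0,0,1],[0,0,0,0,0,0,1]]'>/dev/null; python3 k.py
```

```text
Fy 2.3 Fz 2.1 tool s 462.13 lag 3.49 bar s 458.64 z 174.1
Fy 5.6 Fz 1.7 tool s 459.98 lag 1.83 bar s 458.15 z 174.3
```

The bar stops 4.2 mm in front of the back wall, which is exactly the throat's play, so it is in the throats. I'll take out the remaining pitch, re-centre and open.

```bash
python3 -m handwheel '[[0,-1.2,0,0,0,0,1],[0,-0.8,0,0,0,0,1],[0,0,0,0,0,0,1]]'>/dev/null; python3 k.py
python3 -m handwheel '[[0,1.2,0,0,0,0,1],[0,1,0,0,0,0,1],[0,0,0,0,0,0,1]]'>/dev/null; python3 k.py
```

```text
Fy 7.3 Fz 2.9 tool s 458.71 lag 0.63 bar s 458.08 z 174.6
Fy 3.5 Fz 4.9 tool s 459.22 lag 0.92 bar s 458.29 z 173.9
```

```bash
python3 -m handwheel '[[0,1.3,-0.5,0,0,0,1],[0,0,0,0,0,0,1]]'>/dev/null; python3 k.py
python3 -m handwheel '[[0,0,0,0,0,0,0.75],[0,0,0,0,0,0,0.6],[0,0,0,0,0,0,0.6],[0,0,0,0,0,0,0.6],[0,0,0,0,0,0,0.6],[0,0,0,0,0,0,0.6]]'; python3 k.py
```

```text
Fy 0.6 Fz 1.1 tool s 459.66 lag 1.27 bar s 458.39 z 173.9
t: 19.65
ee_pos: [517.2, -197.4, 174.2]
orientation: [-1.959, -2.456, 0.0]
ft_force: [-0.2, -0.2, 0.3]
width: 35.1
grasp_force: 0.0
Fy -0.4 Fz 0.9 tool s 460.3 lag 1.84 bar s 458.45 z 174.2
```

```bash
python3 -m handwheel '[[0,0,-10,0,0,0,0.6],[0,0,-20,0,0,0,0.6],[0,0,-30,0,0,0,0.6],[0,0,-40,0,0,0,0.6],[0,0,-40,0,0,0,0.6],[0,0,-10,0,0,0,0.6],[0,0,0,0,0,0,0.6],[0,0,0,0,0,0,0.6]]'
python3 - <<'E'
from h import *
w=snap('wrist','w9');s=snap('side','s9')
c0=np.array([*sensors.get_obs()['ee_pos'][:2],0]);a=np.radians(12.87)
Y=np.array([-np.sin(a),np.cos(a),0]);X=np.array([np.cos(a),np.sin(a),0]);c=c0-X*1.9
# dark knobs/plate in wrist & side: predicted vs found
for n,im in (('w',w),('s',s)):
    g=im['frame'].max(2)
    for nm,P in (('knobL',c+Y*67+[0,0,165]),('plate',c+[0,0,200]),('cupside',c+[0,0,82])):
        p=proj(im,P)[0];u,v=p.round().astype(int);r=9
        sub=(g[v-r:v+r+1,u-r:u+r+1]<60);ys,xs=np.nonzero(sub)
        print(n,nm,p.round(1),len(xs),(xs.mean()+u-r,ys.mean()+v-r) if len(xs) else None, 'px',im['frame'][v,u])
E
```

```text
t: 20.7
ee_pos: [516.4, -197.1, 322.6]
orientation: [-1.958, -2.454, 0.001]
ft_force: [0.4, 0.6, -0.3]
width: 35.2
grasp_force: 0.0
w knobL [255.1 107. ] 111 (np.float64(255.02702702702703), np.float64(104.86486486486487)) px [49 47 46]
w plate [255.2 178.2] 294 (np.float64(255.6224489795918), np.float64(177.95238095238096)) px [26 23 24]
w cupside [255.5 159. ] 256 (np.float64(255.31640625), np.float64(159.30078125)) px [25 22 22]
s knobL [272.7 162.3] 41 (np.float64(269.780487804878), np.float64(163.02439024390245)) px [20 19 18]
s plate [269.5 146.3] 37 (np.float64(267.0810810810811), np.float64(148.83783783783784)) px [114 120 121]
s cupside [268.7 173.7] 27 (np.float64(267.55555555555554), np.float64(166.14814814814815)) px [82 75 70]
```

The knob and plate are within about 3 px of where a seated basket should appear, in both views. The basket hangs upright in the throats and the gripper is clear.

```bash
python3 -c "
from workcell import ctrl
print(ctrl.close_job())"
```

```text
the job is handed in; nothing more can be done
None
```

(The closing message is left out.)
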